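# Tighten the bonding clamp on the freshly pasted die

## Task

Two identical screw clamps stand on the bench, each over a dark steel die. Find the clamp whose die is smeared with green bonding paste and screw its red knob clockwise, regripping as often as needed, until it is fully home and its foot sits on the die; then let go. Leave the screw of the other clamp, over the bare brass-topped die, as it is.

Things in the scene. Friction and masses are not known exactly. Their poses are not given: they have to be found in the camera images.
- green_knob (a point): red ribbed round knob, diameter 42, 26 tall, white index line on top, on the vertical screw of the clamp to tighten: the one whose 72 mm die shows green paste both sides of the bridge. Point: on the axis, half-way up the knob, 146 mm above the table at joint 0, sinking 1.27 mm per rad (8 mm a turn) to 135 mm at home. Grip across it from above at any yaw
- green_screw (a joint): turn of that screw, rad: 0 fully unscrewed, grows clockwise seen from above as the knob sinks; 9.0 fully home, brass foot on the die, where a stop ends it. Starts at 0.5 to 2.0. Takes about 0.1 N m and stays where left
- plain_knob (a point): identical knob of the other clamp (die bare, brass top), over 250 mm away; not to be turned. Point as above. Both clamps are fixed: base 110 x 140 mm, two posts, a grey bridge 30 x 130 mm with its top 104 mm above the table (two bolt heads 52 mm from the axis reach 109 mm). At home 18 mm are free between bridge and knob, but for the 14 mm screw
- plain_screw (a joint): turn of the other clamp's screw, rad, same meaning. Starts at 0.8 to 1.6 and is to stay as it is
Not all that is in view belongs to the job. What is shaped like the part that bears plain_knob but blue or purple is not meant.

How it is judged:
By the outcome, as a careful person would: the job done as asked, in the order asked, and still so for the second after the job is handed in, with the robot touching nothing.
It also fails if it takes over 64 s, if anything falls off the work surface, if the arm or the gripper's body presses on something with over 40 N, if the wrist force passes 120 N, or if a joint passes its speed limit or range.

## Robot

A 6-joint arm with a two-finger parallel gripper is mounted at the origin on the work surface. World frame = base frame: x ahead of the robot, y to its left, z up, the work surface at z = 0. Lengths are in m, angles in degrees, forces in N, time in s.
With the tool pointing down it reaches from about 0.35 to 0.925 m from the base axis. Payload 6.4 kg.
Tool frame: the origin (TCP) lies on the centre line of the jaws, within the pads' length; the fingertips stand 14 mm ahead of it and the grasp point (between the pads) lies 5 mm behind it; z points along the fingers, y is the line along which they close (so a half turn about z gives the same grasp; the last joint's range is limited). The gripper opens to 85 mm and grips with 20 to 120 N. Pads are 22 mm wide; open, the fingers measure 114 mm over their backs; the gripper's body (76 mm by 85 mm) begins 54 mm behind the grasp point. The pads swing forward as they close: fully open they stand 13 mm farther back than shut.
Start: joints at [-85.491, 14.043, 89.255, -0, 76.702, -9.975], TCP at [0.163, -0.629, 0.245] pointing down, gripper open.
Joint ranges: [-179.41, 179.41], [-58.25, 129.5], [7.25, 145.43], [-54.29, 234.29], [11.92, 165.04], [-157.13, 157.13]. Speed limits (degrees/s): [147.25, 147.25, 180, 180, 180, 180].

## Interface

Orientations are given as a 3x3 rotation matrix whose columns are the frame's x, y, z axes.
In Python, from station import robot, kinematics, imaging, ticket gives the robot as it stands. The module is installed in compiled form; this text tells all that it offers. Calls block until the motion is done:
- robot.goto(position, orientation): joint-space move of the TCP to a pose.
- robot.move_linear(position, ori=None, max_speed=0.15): straight line of the TCP; ori=None keeps the orientation; max_speed is the mean speed in m/s.
- robot.movej(angles): joint-space move.
- robot.command_gripper(opening): finger opening in m; the grip force is fixed at half the most; returns when the fingers have stopped.
- robot.wait(seconds).
- kinematics.ik(position, orientation): joint angles nearest the present ones, or None.
- robot.read_state(): the state.
- imaging.camera(name): name is "scene" or "top" or "wrist"; returns the picture (480x640x3 uint8, blue, green, red); there is no depth.
- imaging.get_calibration(name): a dict with "vfov" (degrees; the focal length in pixels is half the picture's height over the tangent of half this angle, whatever the lens; pixels are square), "cx", "cy" (the principal point, pixels), "R" (3x3) and "t" (3): a world point X has camera coordinates R X + t. Camera axes: x right, y down, z forward; pixel columns grow to the right and rows downward; lengths in m; the calibration is good to about 2 mm. A picture is of the moment at which its call begins: read the wrist's pose just before it. get_calibration takes no time and is no camera call; for the wrist camera it gives the pose at the moment of the call.
A pose or a line that the arm cannot do raises robot.PlanningError and nothing moves.
- ticket.job_done(): hands the job in; it is judged then, once.
The state is a dict: "t": time; "joint_pos": joint angles; "qvel": joint speeds; "joint_efforts": joint torques, N m; "position": TCP position; "tcp_rot": TCP orientation; "force": force on the tool from outside, world axes, zero at the start; "wrist_torque": the same for the moment, N m; "finger_gap": finger opening in m; "grasp_force": force on a finger pad.
Only numpy, scipy, OpenCV 4.12 (cv2) and the standard library are available. Lean on these libraries where they do the work, as an engineer would, in place of code of your own. Each camera call takes 0.05 s, during which the arm holds its last target. There are 200 camera calls.

## Working session

There is one attempt and no reset: what is moved stays moved. The work goes in short steps, each a Python script; the robot and the scene stay as the last script left them, time stands still between calls to the robot, and variables do not carry over. Pictures are saved under pics/ and viewed, at most 10 in all, crops included, and the job is handed in when it is done.

```bash
mkdir -p pics
python3 - <<'E'
from station import robot, kinematics, imaging, ticket
import cv2, numpy as np
for n in ("scene","top"):
    c=imaging.get_calibration(n); print(n,c)
    cv2.imwrite(f"pics/{n}0.png",imaging.camera(n))
s=robot.read_state();print(s)
E
```

```text
scene {'vfov': 46.69912888357343, 'cx': 315.14368577003967, 'cy': 240.22894341888784, 'R': array([[-0.86475722,  0.50204359,  0.01213205],
       [ 0.30089998,  0.53733157, -0.78786673],
       [-0.40206237, -0.67766291, -0.61572626]]), 't': array([ 0.40788422, -0.02785448,  1.15627688])}
top {'vfov': 50.00619284971677, 'cx': 321.01479472134537, 'cy': 230.66880939322527, 'R': array([[-0.02974953, -0.99946635,  0.01349029],
       [-0.99635574,  0.02857218, -0.08036712],
       [ 0.07993878, -0.01583201, -0.99667404]]), 't': array([-0.02466787,  0.4605503 ,  0.91417761])}
{'t': 0.1, 'joint_pos': array([-8.54909553e+01,  1.40793182e+01,  8.93187012e+01, -1.70172766e-03,
        7.67018135e+01, -9.97534488e+00]), 'qvel': array([-0.04046879,  0.00635024, -0.16514319, -0.05897974, -0.03414742,
        0.08509377]), 'joint_efforts': array([-5.19240996e-05, -4.30668783e+01, -3.27130151e+01, -1.27068765e-04,
        2.81578992e-03,  1.57839412e-05]), 'position': array([ 0.16253428, -0.62885254,  0.24429215]), 'tcp_rot': array([[ 9.68214129e-01,  2.50122717e-01, -1.65797139e-04],
       [ 2.50122622e-01, -9.68212613e-01,  1.73474629e-03],
       [ 2.73372573e-04, -1.72107548e-03, -9.99998482e-01]]), 'force': array([-0.22096006, -0.36519112,  0.4999658 ]), 'wrist_torque': array([-0.01125113,  0.00385987,  0.02946379]), 'grasp_force': 0.0, 'finger_gap': 0.08521032459375996}
```

View pics/top0.png

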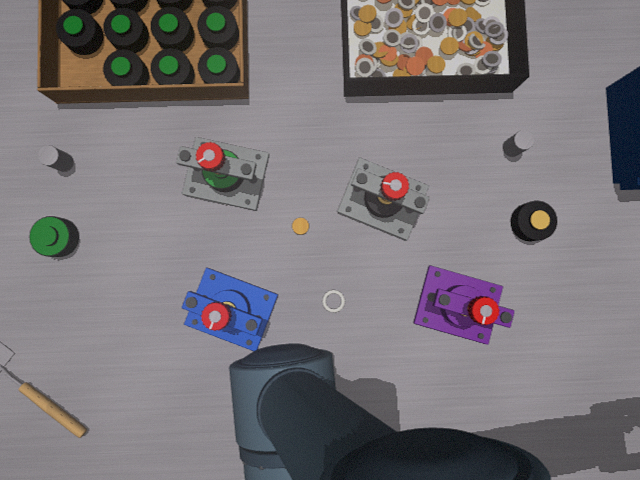

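View pics/scene0.png

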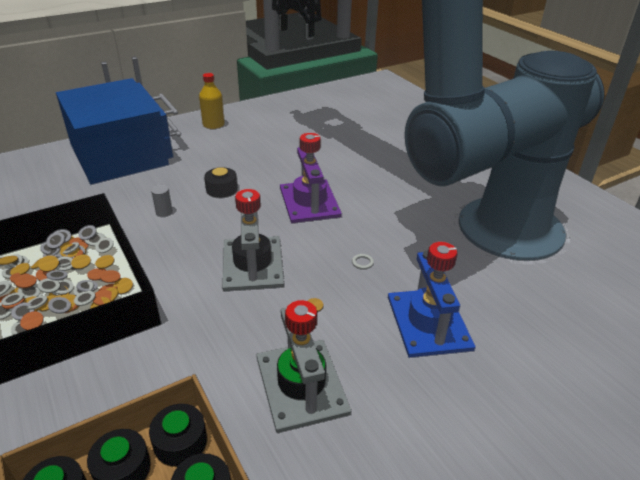

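The top view shows four clamps with red knobs:
- Grey at (209,155), with green on the die.
- Grey at (396,185), with a dark, brassy die.
- Blue at (215,316).
- Purple at (485,310).

The scene view shows the green-pasted grey clamp at (301,317) and the plain grey one at (248,201). The target is the grey clamp at top (209,155), because green shows on both sides of its bridge. I'll confirm it in a crop.

```bash
cat > h.py <<'E'
from station import robot, kinematics, imaging, ticket
import cv2, numpy as np
def ray(c,u,v):
    f=240/np.tan(np.radians(c["vfov"]/2))
    d=c["R"].T@np.array([(u-c["cx"])/f,(v-c["cy"])/f,1]); return -c["R"].T@c["t"],d
def plane(c,u,v,z):
    o,d=ray(c,u,v); return o+d*(z-o[2])/d[2]
def reds(im,amin=150):
    h=cv2.cvtColor(im,cv2.COLOR_BGR2HSV)
    m=((h[...,0]<6)|(h[...,0]>174))&(h[...,1]>170)&(h[...,2]>90)
    m=cv2.morphologyEx(m.astype(np.uint8),cv2.MORPH_CLOSE,np.ones((9,9)))
    cs,_=cv2.findContours(m,cv2.RETR_EXTERNAL,cv2.CHAIN_APPROX_NONE)
    return [cv2.minEnclosingCircle(c) for c in cs if cv2.contourArea(c)>amin]
def down(yaw):
    a=np.radians(yaw); x=np.array([np.cos(a),np.sin(a),0]); z=np.array([0,0,-1.])
    return np.column_stack([x,np.cross(z,x),z])
E
python3 - <<'E'
from h import *
c=imaging.get_calibration("top"); im=cv2.imread("pics/top0.png")
for (p,r) in reds(im): print("top",np.round(p),r,plane(c,*p,.150))
c=imaging.get_calibration("scene"); sc=cv2.imread("pics/scene0.png")
for (p,r) in reds(sc): print("scene",np.round(p),r,plane(c,*p,.144))
a=cv2.resize(im[120:250,160:440],None,fx=2.8,fy=2.8,interpolation=2)
b=cv2.resize(sc[180:430,210:400],None,fx=.92,fy=.92)
cv2.imwrite("pics/crop.png",a)
j=kinematics.ik([0.55,0.2,.2],down(0));print(j)
E
```

```text
top [215. 316.] 13.528730392456055 [0.32259597 0.13034264 0.15      ]
top [484. 310.] 14.04111385345459 [ 0.31873133 -0.28471336  0.15      ]
top [395. 185.] 13.038504600524902 [ 0.51772198 -0.15436746  0.15      ]
top [209. 155.] 12.972718238830566 [0.57366233 0.13640274 0.15      ]
scene [301. 317.] 17.160146713256836 [0.57324433 0.1336393  0.144     ]
scene [442. 250.] 13.729630470275879 [0.31331083 0.11717481 0.144     ]
scene [247. 196.] 11.180439949035645 [ 0.5137696  -0.16918425  0.144     ]
[ 8.89014932e+00  8.02754736e+00  1.01106807e+02 -2.54444375e-14
  7.08656461e+01  9.88901493e+01]
```

View pics/crop.png

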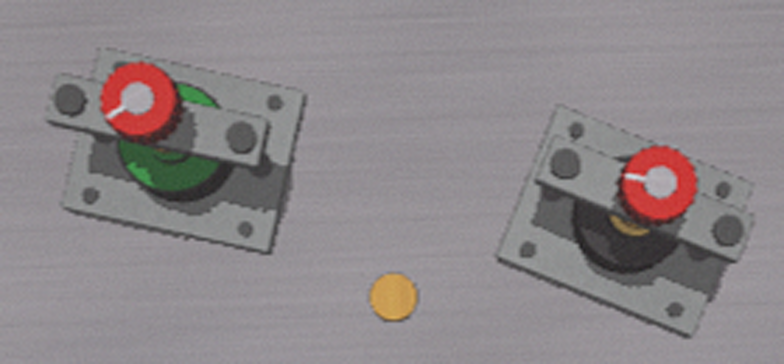

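The crop confirms it: the left grey clamp has green paste on both sides of its bridge, and the right one is bare with a brass top. I'll go above the left one with joint 6 near its low end, since clockwise turning raises j6, and take a close look.

```bash
cat >> h.py <<'E'
def jt(xy,z,j6):
    "joints for TCP down at xy,z with given last joint"
    j=np.array(kinematics.ik([*xy,z],down(0)),float)
    a=j[0]-j6+90
    j=np.array(kinematics.ik([*xy,z],down(a)),float); assert abs((j[5]-j6+180)%360-180)<2,j
    j[5]=j6; return j
E
python3 - <<'E'
from h import *
xy=(.573,.135)
robot.movej(jt(xy,.25,-145))
s=robot.read_state();print(s["t"],s["position"],s["joint_pos"])
c=imaging.get_calibration("wrist"); im=imaging.camera("wrist"); cv2.imwrite("pics/w1.png",im)
for p,r in reds(im,600): print(p,r,plane(c,*p,.157))
E
```

```text
3.1417 [0.57317533 0.13443823 0.24998392] [ 2.17630138e+00  5.69768117e+00  9.82171663e+01 -6.09085346e-03
  7.60848552e+01 -1.44994677e+02]
(319.3322448730469, 249.59585571289062) 28.69576644897461 [0.57152661 0.13502865 0.157     ]
(632.5, 33.5) 34.12487030029297 [0.34493332 0.12133397 0.157     ]
```

View pics/w1.png

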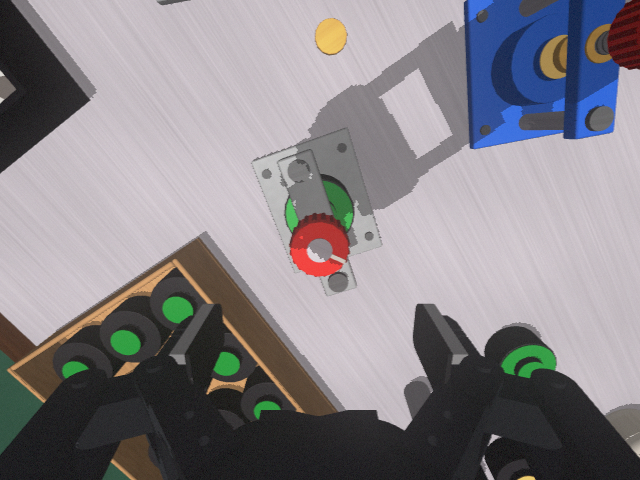

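The close view shows the knob, hub at (320,250), over the green die, so its xy is about (0.5715, 0.135). Next is the descent, the grip and the first stroke.

Run:
```python
from h import *
xy=(.5717,.135); z=.1415
def show(k):
    s=robot.read_state(); print(k,round(s["t"],2),s["position"].round(4),"j6",s["joint_pos"][5].round(1),"F",s["force"].round(1),"Tz",s["wrist_torque"].round(2),"gap",round(s["finger_gap"],4),round(s["grasp_force"],1))
robot.movej(jt(xy,.19,-150)); robot.move_linear([*xy,z],max_speed=.08); show("down")
robot.command_gripper(.036); show("grip")
for j6 in (-100,-50,0,50,100,150):
    robot.movej(jt(xy,z-.00127*np.radians(j6+150),j6)); show(j6)
cv2.imwrite("pics/top1.png",imaging.camera("top"))
```

```text
down 4.3 [0.5719 0.135  0.1416] j6 -150.0 F [ 0.   0.  -0.6] Tz [ 0.03  0.03 -0.09] gap 0.0853 0.0
grip 4.78 [0.5725 0.1348 0.1424] j6 -150.0 F [ 0.9 -1.3  3.1] Tz [-0.32 -0.22  0.03] gap 0.0402 60.5
-100 5.62 [0.5728 0.1343 0.1413] j6 -100.0 F [ 3.2 -4.9  2.2] Tz [-0.71 -0.44 -0.14] gap 0.0409 60.9
-50 6.47 [0.5727 0.1337 0.1402] j6 -50.0 F [ 2.1 -6.3  3.9] Tz [-1.15 -0.31 -0.07] gap 0.0408 61.0
0 7.31 [0.5722 0.1334 0.139 ] j6 -0.0 F [ 0.2 -8.2  6.3] Tz [-1.26  0.13 -0.11] gap 0.0405 61.2
50 8.15 [0.5716 0.1337 0.1379] j6 50.0 F [-3.2 -7.4  7.9] Tz [-1.04  0.51 -0.1 ] gap 0.0407 61.4
100 8.99 [0.5714 0.1343 0.1368] j6 100.0 F [-2.8 -5.9  7.1] Tz [-0.59  0.52 -0.06] gap 0.0406 61.4
150 9.83 [0.5718 0.1348 0.1357] j6 150.0 F [-2.2 -2.8  6.4] Tz [-0.44  0.16 -0.1 ] gap 0.0403 61.2
```

Run:
```python
from h import *
xy=(.5721,.1344); z=.1357
def show(k):
    s=robot.read_state(); print(k,round(s["t"],2),s["position"].round(4),"F",s["force"].round(1),"T",s["wrist_torque"].round(2),"gap",round(s["finger_gap"],4),round(s["grasp_force"],1)); return s
robot.command_gripper(.085); show("open")
robot.movej(jt(xy,z,0)); robot.movej(jt(xy,z,-150)); show("back")
robot.command_gripper(.036); show("grip")
j6=-150
while j6<150:
    j6+=40 if j6<-75 else 12
    robot.movej(jt(xy,z-.00127*np.radians(j6+150),j6)); s=show(j6)
    if s["wrist_torque"][2]<-.5 or s["t"]>40: break
```

```text
open 10.39 [0.5715 0.1351 0.1347] F [0.1 0.8 0.5] T [0.04 0.03 0.06] gap 0.0849 0.0
back 14.86 [0.5721 0.1344 0.1357] F [ 0.2 -0.3 -1.2] T [ 0.    0.03 -0.  ] gap 0.085 0.0
grip 15.34 [0.5723 0.1343 0.136 ] F [-0.8 -0.5  2.1] T [-0.12  0.05  0.01] gap 0.0406 60.4
-110 16.05 [0.5724 0.1342 0.1352] F [-0.6 -1.6  3. ] T [-0.34  0.01 -0.06] gap 0.0405 60.7
-70 16.76 [0.5724 0.134  0.1343] F [-0.1 -3.9  2.8] T [-0.67 -0.01 -0.07] gap 0.0406 60.7
-58 17.07 [0.5724 0.134  0.134 ] F [ 0.3 -5.7  4.9] T [-0.81  0.04 -0.12] gap 0.0406 60.8
-46 17.39 [0.5724 0.1339 0.1337] F [-0.6 -5.6  4.9] T [-0.88  0.08 -0.08] gap 0.0403 60.9
-34 17.71 [0.5723 0.1339 0.1334] F [-1.1 -4.9  5. ] T [-0.9   0.13 -0.06] gap 0.0406 60.9
-22 18.02 [0.5723 0.1339 0.1332] F [ 0.  -5.7  4.9] T [-0.9   0.15 -0.08] gap 0.0409 60.9
-10 18.34 [0.5722 0.1339 0.1329] F [-1.7 -5.   4.7] T [-0.86  0.17 -0.09] gap 0.0407 60.9
2 18.66 [0.5722 0.1339 0.1326] F [-0.5 -6.1  5.8] T [-0.92  0.23 -0.1 ] gap 0.0405 61.0
14 18.98 [0.5721 0.1338 0.1324] F [-0.6 -6.   5.4] T [-0.91  0.26 -0.06] gap 0.0406 61.0
26 19.29 [0.5723 0.1344 0.13
[... 595 characters left out ...]
.51 [0.5728 0.1339 0.1308] F [ 1.3 -3.4  7.5] T [-0.5  -0.24  0.16] gap 0.0406 63.5
122 21.82 [0.5726 0.1338 0.1305] F [ 1.5 -3.3  7.2] T [-0.68 -0.18 -0.11] gap 0.04 64.1
134 22.14 [0.572  0.1342 0.1302] F [-0.8 -2.3 10.5] T [-0.34  0.1  -0.13] gap 0.0408 64.7
146 22.46 [0.5723 0.1338 0.13  ] F [ 0.  -3.7  8.2] T [-0.63  0.02  0.24] gap 0.0403 65.1Traceback (most recent call last):
  File "<stdin>", line 11, in <module>
  File "h.py", line 21, in jt
    j=np.array(kinematics.ik([*xy,z],down(a)),float); assert abs((j[5]-j6+180)%360-180)<2,j
                                                                  ~^^^
IndexError: too many indices for array: array is 0-dimensional, but 1 were indexed
```

Around j6≈26–38 (about 176° into this stroke) the signature changed to stick-slip, which fits reaching the stop. I'll release, back off and check the height and index line.

Run:
```python
from h import *
xy=(.5721,.1344)
robot.command_gripper(.085)
robot.move_linear([*xy,.19]); robot.movej(jt(xy,.25,0)); robot.movej(jt((.573,.135),.25,-145))
s=robot.read_state();print(s["t"],s["position"],s["force"])
c=imaging.get_calibration("wrist"); im=imaging.camera("wrist"); cv2.imwrite("pics/w2.png",im)
for p,r in reds(im,600)[:1]: print(p,r)
a=cv2.imread("pics/w1.png")[120:310,230:410]; b=im[120:310,230:410]
cv2.imwrite("pics/w12.png",cv2.resize(np.hstack([a,b]),None,fx=2.2,fy=2.2,interpolation=2))
```

```text
27.8667 [0.57298991 0.13499161 0.24999543] [-0.43857446  0.61748593 -0.89913308]
(318.302490234375, 243.98500061035156) 27.59624481201172
```

View pics/w12.png

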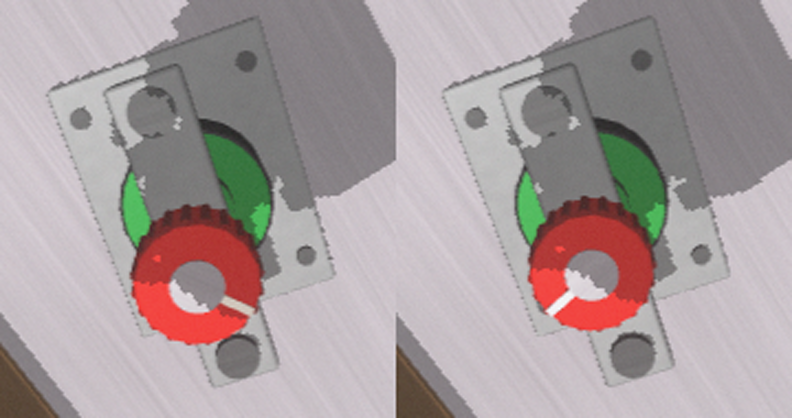

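From before to after, the index line went from pointing right-down (27°) to left-down (138°), a clockwise turn of 111°+360° = 471° (8.22 rad). That fits home from a start of about 0.78. To confirm the stop, I'll regrip once and turn in small steps while watching the torque.

Run:
```python
from h import *
xy=(.5721,.1344); z=.132
robot.movej(jt(xy,.19,-100)); robot.move_linear([*xy,z],max_speed=.1)
robot.command_gripper(.036)
for j6 in range(-100,-55,4):
    robot.movej(jt(xy,z,j6)); s=robot.read_state(); print(j6,round(s["t"],2),s["force"].round(1),s["wrist_torque"].round(2))
    if s["wrist_torque"][2]<-.8: break
robot.command_gripper(.085)
robot.move_linear([*xy,.19]); robot.movej(jt((.573,.135),.25,-145))
s=robot.read_state();print(s["t"])
im=imaging.camera("wrist"); cv2.imwrite("pics/w3.png",im)
cv2.imwrite("pics/w23.png",cv2.resize(np.hstack([cv2.imread("pics/w2.png")[120:310,230:410],im[120:310,230:410]]),None,fx=2.2,fy=2.2,interpolation=2))
```

```text
-100 30.16 [-2.2 -1.1  6.3] [-0.44  0.28 -0.02]
-96 30.41 [ 1.3 -1.9  6. ] [-0.34 -0.16 -0.07]
-92 30.66 [ 3.9 -3.2  5.1] [-0.41 -0.63 -0.11]
-88 30.91 [ 4.4 -3.   4.7] [-0.44 -0.65 -0.05]
-84 31.16 [ 3.9 -4.   5.5] [-0.57 -0.65  0.83]
-80 31.41 [ 2.2 -4.1  6.4] [-0.58 -0.3   0.58]
-76 31.66 [ 2.4 -3.3  5.4] [-0.7  -0.59  0.41]
-72 31.91 [ 2.3 -3.7  7.6] [-0.68 -0.2   0.21]
-68 32.16 [ 3.7 -3.8  5.1] [-0.79 -0.49 -0.04]
-64 32.41 [ 1.  -4.4  6.6] [-0.67 -0.15 -0.04]
-60 32.66 [ 2.1 -4.4  5.9] [-0.6  -0.18  0.84]
-56 32.91 [ 1.  -3.6  7.3] [-0.63 -0.11 -0.05]
35.3333
```

View pics/w23.png

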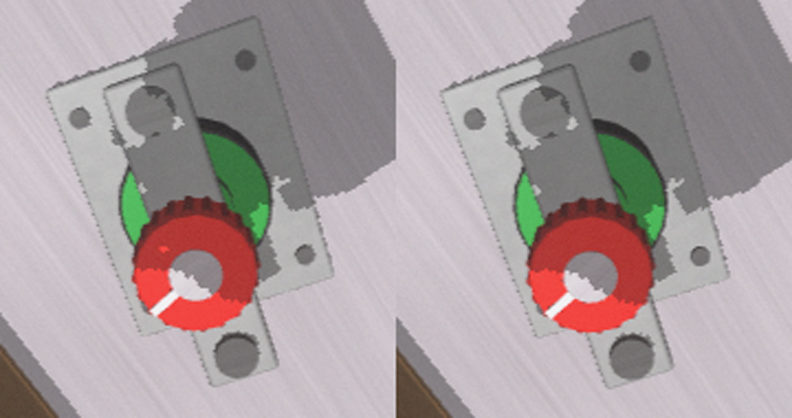

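In the two crops the index line points the same way (left-down) before and after another 44° of turning. The resisting torque reached 0.83 N m against the screw's usual 0.1, so it is on the stop. The gripper is open and clear.

```bash
python3 -c "
from station import ticket
print(ticket.job_done())"
```

```text
the job is handed in; nothing more can be done
None
```

The green-pasted clamp's knob was turned about 471° clockwise onto its stop, where another 44° of turning no longer moved it, then released; the other clamp was never touched, and the job was handed in at about 35 s.

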